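# Slide the vial carriage to the pin stop

## Robot

A 6-joint arm with a two-finger parallel gripper is mounted at the origin on a cart in front of the work surface, level with it; the furniture and walls round the work are solid. World frame = base frame: x ahead of the robot, y to its left, z up, the work surface at z = 0. Lengths are in m, angles in rad, forces in N, time in s.
With the tool pointing down it reaches from about 0.375 to 0.925 m from the base axis. Payload 5.7 kg.
Tool frame: the origin (TCP) lies midway between the tips of the shut fingers; the grasp point (between the pads) lies 19 mm behind it; z points along the fingers, y is the line along which they close (so a half turn about z gives the same grasp; the last joint's range is limited). The gripper opens to 88 mm and grips with 3 to 60 N. Pads are 20 mm wide; open, the fingers measure 115 mm over their backs; the gripper's body (75 mm by 178 mm) begins 61 mm behind the grasp point.
Start: joints at [1.087, 0.359, 1.51, -0, 1.272, -0.115], TCP at [0.216, 0.56, 0.223] pointing down, gripper open.
Joint ranges: [-2.97, 2.97], [-1.01, 2.36], [0.21, 2.38], [-0.96, 4.11], [0.2, 2.71], [-2.98, 2.98]. Speed limits (rad/s): [2.39, 2.39, 3.14, 3.14, 3.14, 3.14].

## Interface

Orientations are given as a unit quaternion [x, y, z, w].
In Python, from bench import move_ptp, servo_line, goto_joints, move_gripper, sleep, inverse_kinematics, capture, PlanningError, close_job, spot_in, silhouettes, current_clock, current_joint_pos, current_qvel, current_joint_torque, current_position, current_orientation, current_force, current_torque, current_finger_gap, current_grip_force gives the robot as it stands. Calls block until the motion is done:
- move_ptp(position, orientation): joint-space move of the TCP to a pose.
- servo_line(position, orientation=None, rate=0.15, contact_N=None): straight line of the TCP; orientation=None keeps the orientation; rate is the mean speed in m/s. With contact_N (N) it stops when the force on the tool has changed by that much, and returns True; else False.
- goto_joints(angles): joint-space move.
- move_gripper(opening): finger opening in m; the grip force is fixed at half the most; returns when the fingers have stopped.
- sleep(seconds).
- inverse_kinematics(position, orientation): joint angles nearest the present ones, or None.
- capture(name): name is "scene" or "top"; returns a dict with "image" (384x512x3 uint8, blue, green, red), "range_z" (384x512 float32, m along the optical axis (not along the pixel's ray), 0 where there is no reading), "intrinsics" (3x3 intrinsics, pixels), "R" (3x3) and "t" (3): a world point X has camera coordinates R X + t. Camera axes: x right, y down, z forward; pixel columns grow to the right and rows downward; lengths in m; the calibration is good to about 2 mm. A picture is of the moment at which its call begins.
A pose or a line that the arm cannot do raises PlanningError and nothing moves.
- close_job(): hands the job in; it is judged then, once.
Trained networks look in the newest picture that a camera, given by its name, has taken for a name from the list of things; names that differ only in an ending like _2 or _b are one class to them, and where a whole thing is asked for, a point or a joint stands for the part that bears it (a point fixed in the world has none). Each returns a list of dicts, best first, with "conf" (0 to 1); they miss things now and then, are a little off and sometimes report something else, mostly with a low value. They report only what shows in the picture. A call takes as long as a camera call.
- spot_in(camera, query): "xy" ([column, row] in pixels, amid what is visible of it).
- silhouettes(camera, query): "region" (384x512 bool, what is visible of it) and "xy" ([column, row] in pixels, amid what is visible of it).
Readings, each from a call of its own:
- current_clock(): time.
- current_joint_pos(): joint angles.
- current_qvel(): joint speeds.
- current_joint_torque(): joint torques, N m.
- current_position(): TCP position.
- current_orientation(): TCP orientation.
- current_force(): force on the tool from outside, world axes, zero at the start.
- current_torque(): the same for the moment, N m.
- current_finger_gap(): finger opening in m.
- current_grip_force(): force on a finger pad.
Only numpy, scipy, OpenCV 4.12 (cv2) and the standard library are available. Lean on these libraries where they do the work, as an engineer would, in place of code of your own. Each camera call takes 0.05 s, during which the arm holds its last target. There are 200 camera calls.

## Task

The carriage on the measuring rail is held by a spring brake. With the fingertips, press down the black key in the middle of the carriage to free it, keep it pressed while you push the carriage along the rail until it rests against the stop that carries the upright pin (not the plain stop), then lift off so that the brake holds it there. Do not force the carriage along with the brake on, do not lift or tip the brown vial that rides in its cup, and leave the timer, the clear vial and the beaker where they are.

Things in the scene. Friction and masses are not known exactly. Their poses are not given: they have to be found in the camera images.
- rail: Fixed aluminium rail on a grey base plate 60 x 310 x 10 mm, rail top 30 mm above the worktop. Origin under the centre of the base plate, on the worktop; the rail and all sliding run along its own y axis; its own x points away from the robot and to the right. The rail lies aslant: the end at its +y is the farther from the robot.
- carriage (a joint): Place of the grey plastic carriage along the rail (m), growing along the rail's own y, 0 at the rail's centre. The carriage is 52 mm across the rail and 80 mm along it; deck top 42 mm above the worktop. With the key down it slides with about 1 N of friction; with the key up the brake holds it against some 20 to 30 N.
- carriage_mid (a point): Middle of the carriage's deck top (42 mm above the worktop), right below the key; its axes are the rail's. At each end of the deck, 31 mm from this point along the rail, stands an upright finger rest 9 mm thick and 44 mm wide whose top is 69 mm above the worktop: a finger pressing the key may push against it. 62 mm are free between the two rests.
- key_top (a point): Centre of the top of the black brake key, 28 mm across the rail and 26 mm along it, 53 mm above the worktop when up (11 mm proud of the deck, 16 mm below the tops of the finger rests). It rides on the carriage.
- brake (a joint): How far the key is pressed down (m): 0 up (brake holds), 0.007 fully down. Beyond about 0.003 the brake is free. It takes about 7 N to free it and 9 N to press it fully down, and it springs up when let go.
- pin_stop_mid (a point): The marked stop: steel clamp block fixed on the rail, 46 mm across the rail, 16 mm along it, top 49 mm above the worktop, with an upright pin and a round disc on top that reaches 97 mm above the worktop. This point is its middle, 42 mm above the worktop. It may be at either end of the rail. The carriage is against it when this point is 48 mm along the rail from carriage_mid.
- plain_stop_mid (a point): The other stop: the same clamp block without pin, at the other end of the rail. Same point. Not the one to go to.
- vial: Loose brown screw vial with white cap, 27 mm across, 50 mm tall, origin at the centre of its underside. It stands in a shallow cup (12 mm deep) on the left side of the carriage (the rail's own -x side), 66 mm across the rail from the key; its cap's top is 88 mm above the worktop.
- bench_timer: Loose bench timer, 58 x 62 x 18 mm, left of the rail, beyond the vial; a bystander. Origin at the centre of its underside.
- clear_vial: Loose clear glass screw vial with black cap and pink content, 27 mm across, 50 mm tall, standing on the worktop left of the rail's near end; a bystander. Origin at the centre of its underside.
- beaker: Loose small glass beaker, 56 mm across, 62 mm tall, beyond the rail; a bystander. Origin at the centre of its underside.

How it is judged:
By the outcome, as a careful person would: the job done as asked, in the order asked, and still so for the second after the job is handed in, with the robot touching nothing.
It also fails if it takes over 34 s, if anything falls off the work surface, if the arm or the gripper's body presses on something with over 40 N, if the wrist force passes 120 N, or if a joint passes its speed limit or range.

## Working session

There is one attempt and no reset: what is moved stays moved. The work goes in short steps, each a Python script; the robot and the scene stay as the last script left them, time stands still between calls to the robot, and variables do not carry over. Pictures are saved under pics/ and viewed, at most 10 in all, crops included, and the job is handed in when it is done.

```bash
mkdir -p pics; cat > h.py <<'E'
from bench import *
import numpy as np, cv2
def world(c,u,v,z):
    # intersect pixel ray with plane height z
    K=c["intrinsics"];R=c["R"];C=-R.T@c["t"]
    d=R.T@np.linalg.inv(K)@np.array([u,v,1.])
    return C+d*(z-C[2])/d[2]
def cloud(c):
    K=c["intrinsics"];Z=c["range_z"];v,u=np.mgrid[:384,:512]
    P=np.stack([(u-K[0,2])/K[0,0]*Z,(v-K[1,2])/K[1,1]*Z,Z],-1)
    return (P-c["t"])@c["R"]
E
python3 - <<'E'
from h import *
for n in("scene","top"):
    c=capture(n); cv2.imwrite(f"pics/{n}.png",c["image"]); W=cloud(c)
    print(n,"cam",-c["R"].T@c["t"])
    for q in("key_top","carriage_mid","pin_stop_mid","plain_stop_mid","rail","vial","clear_vial","bench_timer","beaker"):
        for d in silhouettes(n,q)[:2]:
            m=d["region"]&(c["range_z"]>0); p=W[m]
            print(q,round(d["conf"],2),np.round(d["xy"]),m.sum(),np.round(np.median(p,0),3) if len(p) else "", np.round(np.percentile(p[:,2],98),3) if len(p) else "")
print(current_clock(),current_orientation())
E
```

```text
scene cam [-0.00901121 -0.26863786  0.80098494]
key_top 0.55 [259. 203.] 105 [0.474 0.373 0.053] 0.056
carriage_mid 0.63 [259. 202.] 1078 [0.463 0.375 0.045] 0.07
pin_stop_mid 0.69 [275. 174.] 258 [0.573 0.44  0.046] 0.093
pin_stop_mid 0.62 [200. 202.] 479 [0.38  0.489 0.016] 0.02
plain_stop_mid 0.74 [243. 242.] 289 [0.381 0.305 0.043] 0.051
rail 0.87 [254. 214.] 2719 [0.446 0.357 0.03 ] 0.068
vial 0.71 [230. 190.] 232 [0.434 0.423 0.07 ] 0.09
clear_vial 0.82 [190. 226.] 247 [0.326 0.424 0.032] 0.052
bench_timer 0.68 [196. 202.] 496 [0.38  0.491 0.016] 0.02
beaker 0.73 [332. 195.] 718 [0.614 0.297 0.04 ] 0.063
top cam [0.39816563 0.39129237 0.97601162]
key_top 0.49 [270. 180.] 171 [0.476 0.373 0.054] 0.058
carriage_mid 0.75 [265. 181.] 1392 [0.467 0.384 0.043] 0.071
pin_stop_mid 0.47 [235. 127.] 225 [0.573 0.443 0.049] 0.096
pin_stop_mid 0.28 [246. 246.] 125 [0.333 0.429 0.049] 0.053
plain_stop_mid 0.7 [296. 222.] 196 [0.382 0.312 0.049] 0.053
rail 0.85 [265. 181.] 3724 [0.465 0.379 0.031] 0.07
vial 0.47 [240. 198.] 137 [0.438 0.427 0.087] 0.091
clear_vial 0.5 [244. 246.] 144 [0.333 0.431 0.049] 0.053
bench_timer 0.85 [212. 218.] 790 [0.386 0.496 0.017] 0.021
beaker 0.97 [305. 108.] 725 [0.63  0.296 0.019] 0.064
beaker 0.46 [300. 223.] 187 [0.382 0.31  0.049] 0.053
1.0 [ 1.83356611e-01  9.83046463e-01 -6.82495399e-05 -2.42584261e-05]
```

View pics/scene.png

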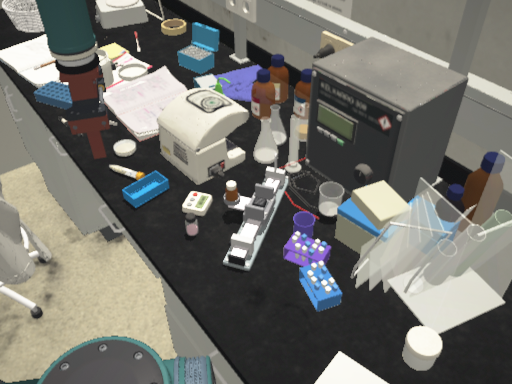

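View pics/top.png

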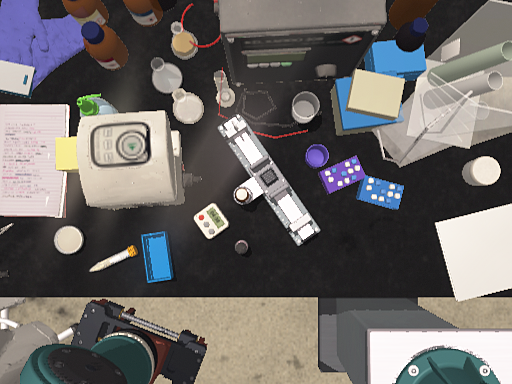

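The rail runs from its near end, about (300,235) in the top picture, to its far end at (230,120). The pin stop looks to be at the far end, with z reaching 0.096. The plain stop is near (296,222), and the key is at (269,178). Next I'll fit the axis and check clearances.

```bash
python3 - <<'E'
from h import *
c=capture("top"); W=cloud(c); ok=c["range_z"]>0
im=c["image"][90:260,190:350]; cv2.imwrite("pics/crop.png",cv2.resize(im,None,fx=3.5,fy=3.5,interpolation=cv2.INTER_CUBIC))
R=silhouettes("top","rail")[0]["region"]&ok; R=cv2.dilate(R.astype(np.uint8),np.ones((5,5)))>0
p=W[R&ok]
q=p[(p[:,2]>.004)&(p[:,2]<.035)]
r=cv2.minAreaRect(q[:,:2].astype(np.float32)*1000); print("rect",r)
key=silhouettes("top","key_top")[0]["region"]&ok; k=W[key]; k=k[(k[:,2]>.048)&(k[:,2]<.058)]; km=(k.max(0)+k.min(0))/2; print("key",k.mean(0),km)
a=np.array([.192,.132]);a/=np.hypot(*a)
for it in range(2):
    n=np.array([a[1],-a[0]])
    P=W[ok]; s=(P[:,:2]-k.mean(0)[:2])@a; t=(P[:,:2]-k.mean(0)[:2])@n
    def sel(lo,hi,z0,z1,w=.03): m=(s>lo)&(s<hi)&(abs(t)<w)&(P[:,2]>z0)&(P[:,2]<z1); return P[m],s[m],t[m]
    A=sel(.07,.2,.045,.053);B=sel(-.2,-.07,.045,.053)
    ca,cb=[ (np.array([np.percentile(x[1],[3,97]).mean(),np.percentile(x[2],[3,97]).mean()])) for x in (A,B)]
    print(a,np.degrees(np.arctan2(a[1],a[0])),"stopA",ca,len(A[0]),"B",cb,len(B[0]))
    d=(ca-cb); a=d[0]*a+d[1]*n; a/=np.hypot(*a)
for nm,lo,hi,z in(("rest+",.02,.05,.06),("rest-",-.05,-.02,.06),("tallA",.07,.2,.06),("tallB",-.2,-.07,.06)):
    x=sel(lo,hi,z,.2); print(nm,len(x[0]), np.percentile(x[1],[3,50,97]).round(4) if len(x[0]) else "",np.percentile(x[2],[3,97]).round(4) if len(x[0]) else "")
# tall things around: z>0.11 within area
m=(P[:,2]>.11)&(abs(s-.03)<.22)&(abs(t)<.16)&(P[:,2]<.6)
print("tall",m.sum());
for i in np.where(m)[0][::max(1,m.sum()//25)]: print(np.round([s[i],t[i],P[i,2]],3),end=" ")
E
```

```text
rect ((472.6434326171875, 385.2108154296875), (316.24169921875, 93.71006774902344), 35.345218658447266)
key [0.47637512 0.37436116 0.05365937] [0.47723705 0.37439926 0.05281474]
[0.82404192 0.56652882] 34.5085229876684 stopA [0.15053177 0.00056791] 163 B [-0.11318463 -0.00060918] 174
[0.82656237 0.56284514] 34.252787081016145 stopA [1.51013870e-01 1.13309254e-04] 164 B [-1.13146054e-01 -9.77834694e-05] 174
rest+ 102 [0.0308 0.0348 0.0393] [-0.0201  0.0202]
rest- 97 [-0.0399 -0.0357 -0.0314] [-0.0198  0.02  ]
tallA 193 [0.1137 0.1885 0.1974] [-0.002   0.0291]
tallB 0  
tall 7424
[0.249 0.085 0.296] [0.207 0.137 0.293] [0.186 0.156 0.294] [0.235 0.069 0.295] [0.168 0.159 0.294] [0.174 0.141 0.292] [0.189 0.106 0.295] [0.213 0.059 0.294] [0.169 0.121 0.287] [0.203 0.062 0.285] [0.161 0.127 0.268] [0.184 0.089 0.258] [0.202 0.061 0.243] [0.146 0.151 0.215] [0.153 0.132 0.211] [0.159 0.122 0.193] [0.158 0.124 0.171] [0.144 0.156 0.13 ] [0.204 0.059 0.112] [ 0.229 -0.135  0.146] [ 0.201 -0.12   0.152] [ 0.199 -0.147  0.163] [ 0.168 -0.129  0.167] [ 0.159 -0.148  0.169] [ 0.137 -0.153  0.165] [ 0.094 -0.156  0.145]
```

View pics/crop.png

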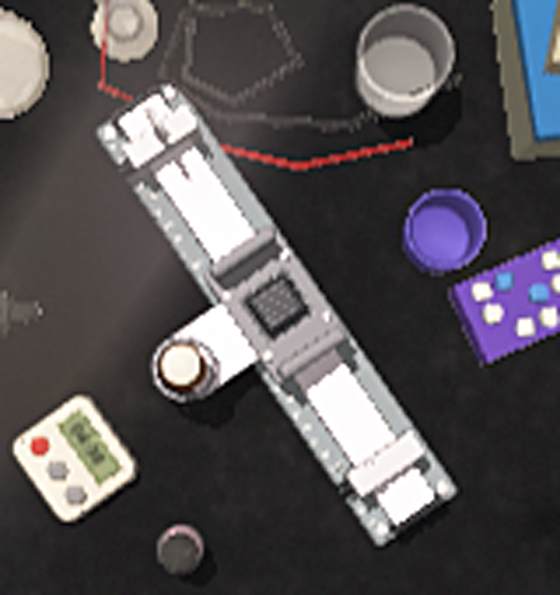

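The pin stop is at the far end and nothing tall stands at the near end. To stay clear of the instrument I'll close the fingers along world y. I'll press the key 10 mm off its centre, towards the leading rest.

```bash
cat >> h.py <<'E'
A=np.array([.8266,.5628,0]); KEY=np.array([.4768,.3744,0]); Q=[0,1,0,0]
E
python3 - <<'E'
from h import *
move_gripper(0)
p=KEY+.010*A
move_ptp([*p[:2],.16],Q)
servo_line([*p[:2],.075],Q,rate=.12)
print(current_clock(),current_position(),current_force())
print(servo_line([*p[:2],.044],rate=.02,contact_N=3))
print(current_clock(),current_position(),current_force())
c=capture("scene"); cv2.imwrite("pics/touch.png",cv2.resize(c["image"][130:290,170:350],None,fx=3.5,fy=3.5,interpolation=cv2.INTER_CUBIC))
E
```

```text
4.6 [0.48542074 0.38053267 0.07557192] [-1.26606532 -0.54070082 -0.24316955]
True
5.675 [0.48497753 0.37996244 0.0518822 ] [ 0.47524205 -0.38086408  6.19102424]
```

View pics/touch.png

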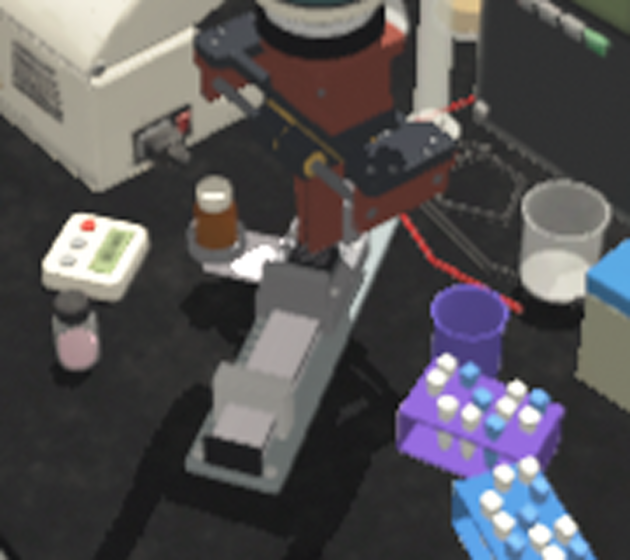

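The fingers are on the key at z≈0.052, between the two rests, and the gripper is clear of the vial. Next: press, then push.

```bash
python3 - <<'E'
from h import *
p=current_position()
p0=KEY+.010*A; z=.0465
servo_line([*p0[:2],z],rate=.02)
for _ in range(4):
    f=current_force(); q=current_position(); print(q.round(4) if hasattr(q,'round') else q,np.round(f,2))
    if f[2]>8.5: break
    z-=.0008; servo_line([*p0[:2],z],rate=.02); sleep(.1)
if 7.8<current_force()[2]<25:
    def go(s,rate,N):
        e=p0+s*A; r=servo_line([*e[:2],z],rate=rate,contact_N=N)
        q=np.array(current_position()); print(r,current_clock(),q.round(4),"s",((q-KEY)[:2]@A[:2]).round(4),np.round(current_force(),2)); return r
    if not go(.02,.03,8): go(.09,.04,8)
E
```

```text
[0.4858 0.3805 0.0474] [-1.04 -0.39  8.2 ]
[0.4859 0.3806 0.0468] [-0.18 -0.79  8.7 ]
False 7.2917 [0.503  0.3923 0.047 ] s 0.0318 [0.42 1.1  7.49]
True 8.6583 [0.5503 0.4245 0.0463] s 0.0889 [-1.55 -1.04  7.91]
```

```bash
python3 - <<'E'
from h import *
print(current_force(),current_position())
c=capture("scene"); cv2.imwrite("pics/mid.png",cv2.resize(c["image"][130:290,170:350],None,fx=3.5,fy=3.5,interpolation=cv2.INTER_CUBIC))
t=capture("top"); W=cloud(t)
for d in silhouettes("top","vial")[:1]:
    P=W[d["region"]&(t["range_z"]>0)]; P=P[P[:,2]>.08]; print(d["conf"],P.mean(0),(P.mean(0)-KEY)@A)
E
```

```text
[-1.55476806 -1.04290569  7.91108583] [0.55029412 0.4245003  0.04632509]
0.41 [0.49297231 0.46972601 0.1252452 ] 0.06701751138038202
```

View pics/mid.png

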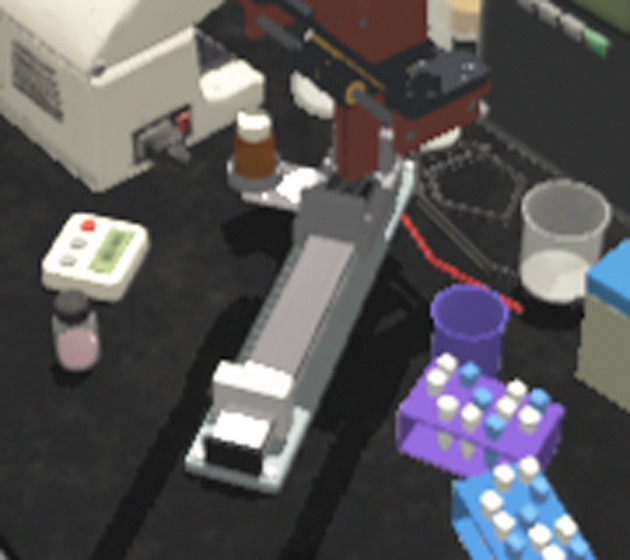

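The carriage moved along with the key and the vial is upright in its cup. I'll carry on slowly until it meets the stop.

```bash
python3 - <<'E'
from h import *
p0=KEY.copy(); z=.0455
for s,rate,N in((.102,.02,6),(.135,.02,6)):
    e=p0+s*A; r=servo_line([*e[:2],z],rate=rate,contact_N=N)
    q=np.array(current_position()); f=np.array(current_force()); print(r,current_clock(),q.round(4),"s",((q-KEY)[:2]@A[:2]).round(4),f.round(2),"along",(f@A).round(2))
    if f@A<-4: break
c=capture("scene"); cv2.imwrite("pics/end.png",cv2.resize(c["image"][130:250,190:330],None,fx=4.5,fy=4.5,interpolation=cv2.INTER_CUBIC))
E
```

```text
True 9.1 [0.5503 0.4245 0.0465] s 0.0889 [-1.27 -0.39  6.64] along -1.27
True 9.625 [0.5502 0.4245 0.0467] s 0.0889 [-1.59 -1.03  6.34] along -1.9
```

View pics/end.png

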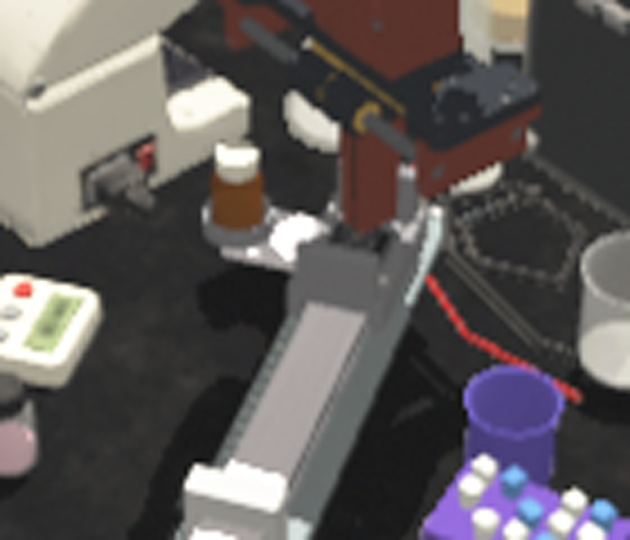

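Each push stops at the same place, s=0.0889, which fits a pin stop at s≈0.127. I'll lift straight up and measure.

```bash
python3 - <<'E'
from h import *
q=np.array(current_position())
servo_line([*q[:2],.16],rate=.08)
move_ptp([.42,.30,.28],Q); print(current_clock())
c=capture("top"); W=cloud(c)
cv2.imwrite("pics/fin.png",cv2.resize(c["image"][90:230,190:330],None,fx=4,fy=4,interpolation=cv2.INTER_CUBIC))
P=W[c["range_z"]>0]; n=np.array([A[1],-A[0],0]); s=(P-KEY)@A; t=(P-KEY)@n
for lo in np.arange(.02,.17,.004):
    m=(s>=lo)&(s<lo+.004)&(abs(t)<.018)
    if m.any(): print(round(lo+.002,3),np.percentile(P[m,2],[50,97]).round(3),end="; ")
for q in("key_top","pin_stop_mid","vial"):
    for d in silhouettes("top",q)[:1]:
        p=W[d["region"]&(c["range_z"]>0)]; print(q,d["conf"],np.median(p,0),((np.median(p,0)-KEY)@A).round(4))
E
```

```text
12.125
0.022 [0.03  0.033]; 0.026 [0.03  0.032]; 0.03 [0.03  0.033]; 0.034 [0.062 0.072]; 0.038 [0.069 0.073]; 0.042 [0.069 0.071]; 0.046 [0.042 0.044]; 0.05 [0.042 0.046]; 0.054 [0.042 0.046]; 0.058 [0.043 0.052]; 0.062 [0.053 0.056]; 0.066 [0.053 0.056]; 0.07 [0.054 0.057]; 0.074 [0.053 0.057]; 0.078 [0.054 0.058]; 0.082 [0.053 0.056]; 0.086 [0.044 0.054]; 0.09 [0.043 0.046]; 0.094 [0.042 0.045]; 0.098 [0.042 0.044]; 0.102 [0.046 0.068]; 0.106 [0.069 0.072]; 0.11 [0.069 0.09 ]; 0.114 [0.079 0.097]; 0.118 [0.05  0.097]; 0.122 [0.05  0.098]; 0.126 [0.05  0.095]; 0.13 [0.047 0.091]; 0.134 [0.03  0.033]; 0.138 [0.03  0.032]; 0.142 [0.029 0.033]; 0.146 [0.03  0.036]; 0.15 [0.032 0.035]; 0.154 [0.029 0.029]; 0.158 [0.001 0.007]; 0.162 [0.   0.01]; 0.166 [0.001 0.01 ]; 0.17 [0.001 0.011]; key_top 0.65 [0.53581132 0.41450346 0.05381856] 0.0713
pin_stop_mid 0.64 [0.57571136 0.44472497 0.04976245] 0.1213
vial 0.58 [0.49697624 0.46689946 0.08665515] 0.0687
```

View pics/fin.png

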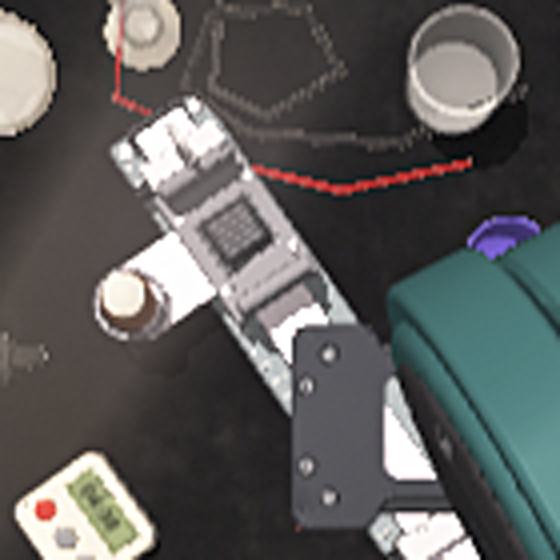

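The pin (z up to 0.097) stands on the stop right next to the carriage. Key to stop measures about 50 mm, against 48 mm nominal. There's plenty of time, so I'll press once more and push gently to be sure it's seated.

```bash
python3 - <<'E'
from h import *
p=KEY+(.0725+.012)*A
move_ptp([*p[:2],.13],Q)
servo_line([*p[:2],.065],rate=.1)
servo_line([*p[:2],.0455],rate=.03)
def rep(r):
    q=np.array(current_position()); f=np.array(current_force()); print(r,current_clock(),q.round(4),"s",((q-KEY)@A).round(4),f.round(2),"along",(f@A).round(2))
sleep(.2); rep(0)
e=KEY+.098*A
rep(servo_line([*e[:2],.0453],rate=.01,contact_N=10))
q=np.array(current_position()); servo_line([*q[:2],.15],rate=.08)
move_ptp([.40,.26,.28],Q); print(current_clock())
c=capture("top"); W=cloud(c)
for n in("key_top","pin_stop_mid","vial","clear_vial","bench_timer","beaker"):
    for d in silhouettes("top",n)[:1]:
        x=np.median(W[d["region"]&(c["range_z"]>0)],0); print(n,round(d["conf"],2),x.round(4),((x-KEY)@A).round(4))
E
```

```text
0 15.0417 [0.5471 0.4222 0.0464] s 0.085 [-1.36  0.28  8.34] along -0.96
True 15.625 [0.5471 0.4222 0.0465] s 0.085 [-2.54 -1.31  7.69] along -2.84
18.075
key_top 0.56 [0.536  0.4145 0.0539] 0.0715
pin_stop_mid 0.73 [0.5753 0.4437 0.0499] 0.1204
vial 0.49 [0.497  0.4669 0.0866] 0.0687
clear_vial 0.63 [0.3333 0.4306 0.0491] -0.087
bench_timer 0.83 [0.3857 0.4956 0.0168] -0.007
beaker 0.87 [0.6293 0.2962 0.0207] 0.082
```

The push tripped without the tool moving, so I'll check that properly, in small steps while reading the force.

```bash
python3 - <<'E'
from h import *
p=KEY+(.0715+.010)*A
move_ptp([*p[:2],.09],Q)
servo_line([*p[:2],.0455],rate=.06)
z=.0453
for i in range(9):
    q=np.array(current_position()); f=np.array(current_force()); s=(q-KEY)@A
    print(round(current_clock(),2),"cmd",round(.0815+.0015*i,4),"s",s.round(4),"z",q[2].round(4),f.round(1),"along",(f@A).round(2))
    if f@A<-9 or current_clock()>24.5: break
    e=KEY+(.0815+.0015*(i+1))*A; servo_line([*e[:2],z],rate=.015)
q=np.array(current_position()); servo_line([*q[:2],.13],rate=.1)
print(current_clock())
E
```

```text
20.43 cmd 0.0815 s 0.0811 z 0.0463 [-2.8 -2.8 12.4] along -3.92
20.68 cmd 0.083 s 0.0812 z 0.0462 [-5.1 -4.1 15.5] along -6.55
20.93 cmd 0.0845 s 0.0814 z 0.0461 [-8.8 -5.8 18.2] along -10.52
21.925
```

With the key fully down, a 10.5 N push along the rail no longer moves the carriage, so it is against the stop. I'll do a last check and hand in.

```bash
python3 - <<'E'
from h import *
move_ptp([.40,.26,.28],Q)
c=capture("top"); W=cloud(c)
for n in("key_top","pin_stop_mid","vial"):
    for d in silhouettes("top",n)[:1]:
        x=np.median(W[d["region"]&(c["range_z"]>0)],0); print(n,x.round(4),((x-KEY)@A).round(4))
print(current_clock(),current_force()); print(close_job())
E
```

```text
key_top [0.5359 0.4164 0.0537] 0.0725
pin_stop_mid [0.5761 0.4447 0.0496] 0.1217
vial [0.497  0.4671 0.0873] 0.0688
23.15 [-0.74516056 -0.36515855  0.23156033]
the job is handed in; nothing more can be done
None
```

The job is handed in at 23 s: the carriage rests against the pin stop with the key released (measured 49 mm apart, nominal 48), the vial is still in its cup, and at the last check the timer, clear vial and beaker had not moved.

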